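# Empty the bench tumbler

### The job

The clear barrel of the small bench tumbler holds two freshly tumbled instrument knobs and stands with its open side port facing up. Turn the barrel over by its crank until the port faces straight down, so that both knobs drop into the tray beneath, then let go and leave the barrel so.

Things in the scene. Friction and masses are not known exactly. Their poses are not given: they have to be found in the camera images.
- crank_grip (a point): centre of the crank's handle, a black sleeve 14 mm thick, 60 mm long along y, free to spin on its pin; starts about level on the side away from the robot. Fixed to the barrel: z points out of the port, x from the axis of rotation to the handle (50 mm radius), y along the axis to the barrel; crank arm from 33 mm, upright from 48 mm. Full turns are free; stiff (3 N here), stays where left
- tray (a point): centre of the inner floor of the fixed aluminium tray, straight below the barrel; z up, y along the barrel's axis away from the crank end, x square to it, away from the robot. The axis of rotation is 103 mm above; the handle at y = -104 mm. Tray inside 178 (x) by 86 (y), walls 31 high. Barrel: clear plastic, 80 diameter, 72 long inside, end discs 86; the port is a quarter of its round, full length
- knob_a_center (a point): centre of one small white knob, 24 mm across and 16 mm high, loose inside the barrel at the start
- knob_b_center (a point): centre of the other knob, like the first
Mind the look-alikes: they are no part of the job. Leave any red look-alike of the part that bears knob_b_center alone.

How it is judged:
By the outcome, as a careful person would: the job done as asked, in the order asked, and still so for the second after the job is handed in, with the robot touching nothing.
It also fails if it takes over 45 s, if anything falls off the work surface, if the arm or the gripper's body presses on something with over 40 N, if the wrist force passes 120 N, or if a joint passes its speed limit or range.

### The arm

A 6-joint arm with a two-finger parallel gripper is mounted at the origin on a cart in front of the work surface, level with it; the furniture and walls round the work are solid. World frame = base frame: x ahead of the robot, y to its left, z up, the work surface at z = 0. Lengths are in mm, angles in rad, forces in N, time in s.
With the tool pointing down it reaches from about 300 to 775 mm from the base axis. Payload 14.6 kg.
Tool frame: the origin (TCP) lies between the finger pads; the fingertips stand 11 mm ahead of it and the grasp point (between the pads) lies 8 mm behind it; z points along the fingers, y is the direction in which the jaws open and shut (so a half turn about z gives the same grasp; the last joint's range is limited). The gripper opens to 94 mm and grips with 3 to 60 N. Pads are 16 mm wide; open, the fingers measure 119 mm over their backs; the gripper's body (75 mm by 177 mm) begins 78 mm behind the grasp point.
Start: joints at [-1.195, 0.3, 1.521, -0, 1.321, -0.067], TCP at [235.651, -496.949, 216.446] pointing down, gripper open.
Joint ranges: [-3.03, 3.03], [-0.79, 2.21], [0.23, 2.52], [-1.04, 4.18], [0, 3.07], [-2.55, 2.55]. Speed limits (rad/s): [2.22, 2.22, 2.57, 3.14, 3.14, 3.14].

### API

Orientations are given as [roll, pitch, yaw] about the fixed x, y, z axes, in that order (R = Rz(yaw) Ry(pitch) Rx(roll)).
In Python, from cell import * gives the robot as it stands.
- The arm moves only by the tool arm_command, never from a script. Its argument "deltas" is a list of rows, each an object with "xyz": the shift along the world's x, y, z in m, a list of three; "turn": the turn, a rotation vector about the world's x, y, z in rad, a list of three. A call has 1 to 12 rows; each row shifts and turns the commanded pose from where the row before left it; what a row does not reach is not made up. A row lasts 1/8 s, in which the tool goes at most 62.5 mm and 10.7 degrees, less where a joint would pass 70% of its speed; a pose out of reach is approached as far as the arm can. A call with a gripper value outside its range is refused whole. "gripper" is the closure, from 0 (fully open) to 1 (shut), set as the call begins (left out, the last holds). The fingers move at their own pace and stop on an object; "force" is the grip in N (left out, the last holds). Time passes only in rows, so rows that do not move let the fingers close. It gives the time, the measured TCP pose, the force and the opening at its end, in the units of the state.
- read_state(): the state, without advancing time (a new reading comes with each control period).
- camera(name): name is "side" or "top" or "wrist"; returns a dict with "color" (400x640x3 uint8, red, green, blue), "fx", "fy", "cx", "cy" (pixels), "rvec" (rotation vector, rad) and "tvec" (3), from world to camera coordinates, as OpenCV has them; the wrist camera has in their place "mount" (4x4, takes a point from camera to tool coordinates, whose origin is the TCP and whose axes are the flange's). Camera axes: x right, y down, z forward; pixel columns grow to the right and rows downward; lengths in mm; the calibration is good to about 2 mm. A picture is of the moment at which its call begins: read the wrist's pose just before it. There is no depth.
- sign_off(): hands the job in, once; it reports no verdict.
The state is a dict: "clock": time; "joints": joint angles; "qd": joint speeds; "effort": joint torques, N m; "eef_pos": TCP position; "eef_rot": TCP orientation; "wrist_force": force on the tool from outside, world axes, zero at the start; "moment": the same for the moment, N m; "finger_gap": finger opening in mm.
Only numpy, scipy, OpenCV 4.12 (cv2) and the standard library are available. Lean on these libraries where they do the work, as an engineer would, in place of code of your own. Each camera call takes 0.05 s, during which the arm holds its last target.

## Working session

There is one attempt and no reset: what is moved stays moved. The work goes in short steps, Python scripts to look and compute and a tool call to move; the robot and the scene stay as the last step left them, time stands still between calls to the robot, and variables do not carry over. Pictures are saved under pics/ and viewed, and the job is handed in when it is done.

Besides the shell and the picture viewer there is one more tool, called after "Request:" in YAML: its name, and indented under it one key for each argument. arm_command: Moves the arm, as the interface text tells. Its arguments: {"type":"object","properties":{"deltas":{"type":"array","items":{"type":"object","properties":{"xyz":{"type":"array","items":{"type":"number"}},"turn":{"type":"array","items":{"type":"number"}}}}},"gripper":{"type":"number"},"force":{"type":"number"}},"required":["deltas"]}

```bash
mkdir -p pics; python3 - <<'E'
from cell import *
import cv2
print(read_state())
for n in("side","top","wrist"):
    c=camera(n); cv2.imwrite(f"pics/{n}0.png",c["color"][:,:,::-1]); print(n,{k:v for k,v in c.items() if k!="color"})
E
```

```text
{'clock': 0.0, 'joints': array([-1.19461678e+00,  3.00483957e-01,  1.52158816e+00, -4.87103225e-05,
        1.32067523e+00, -6.66130014e-02]), 'qd': array([-0.00109926,  0.00068633, -0.00019622, -0.00139694, -0.00088497,
        0.0020291 ]), 'effort': array([-2.04918324e-03, -5.31813920e+01, -3.52737737e+01,  7.07885530e-02,
        2.43569026e-02, -6.42584610e-05]), 'eef_pos': array([ 235.54395285, -496.73585899,  215.87627025]), 'eef_rot': array([-3.14043738e+00, -2.97848812e-05,  4.42804619e-01]), 'wrist_force': array([-0.62584906,  0.73581843,  0.63054703]), 'moment': array([-0.01659981, -0.00548369, -0.00503738]), 'finger_gap': 94.00035794962727}
side {'fx': 469.1693122058071, 'fy': 469.1693122058071, 'cx': 317.20367512797395, 'cy': 191.6444085774125, 'rvec': array([ 0.43801791, -2.90118201,  0.84058259]), 'tvec': array([541.18086982, 291.4634616 , 769.49118168])}
top {'fx': 488.5481522661142, 'fy': 488.5481522661142, 'cx': 321.87095424943254, 'cy': 206.503427043977, 'rvec': array([ 2.16076393, -2.18815156,  0.13256326]), 'tvec': array([-99.45521296, 579.5957074 , 895.6949449 ])}
wrist {'fx': 356.68750617783166, 'fy': 356.68750617783166, 'cx': 319.5769564725142, 'cy': 200.7951247989501, 'mount': array([[ 2.23144443e-04, -9.62756127e-01, -2.70371208e-01,
         7.80968499e+01],
       [ 9.99999900e-01,  3.19898354e-04, -3.13789625e-04,
         8.70087974e-01],
       [ 3.88594188e-04, -2.70371110e-01,  9.62756102e-01,
        -1.68272005e+02],
       [ 0.00000000e+00,  0.00000000e+00,  0.00000000e+00,
         1.00000000e+00]])}
```

View pics/side0.png

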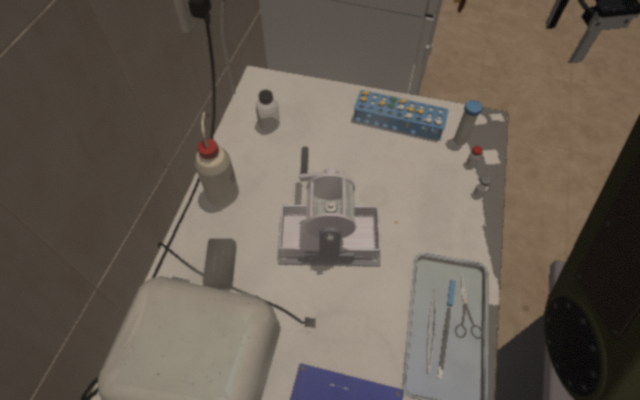

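View pics/top0.png

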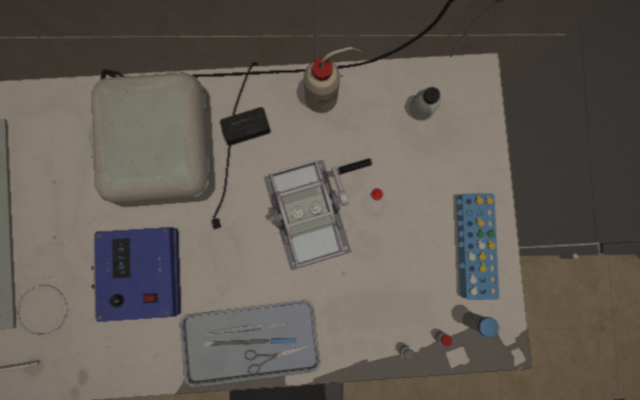

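View pics/wrist0.png

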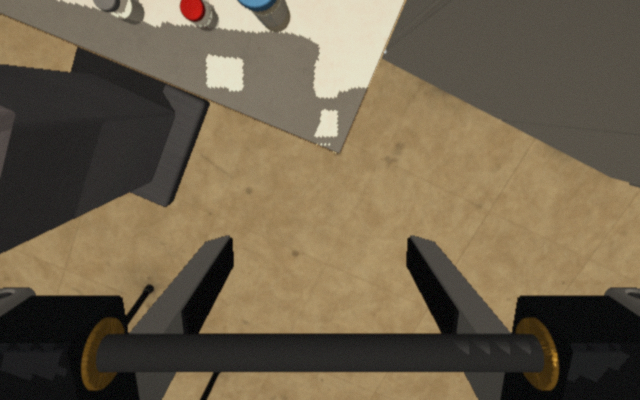

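```bash
python3 - <<'E'
import cv2
a=cv2.imread("pics/top0.png")[140:280,250:400]; cv2.imwrite("pics/top0c.png",cv2.resize(a,None,fx=4,fy=4,interpolation=cv2.INTER_CUBIC))
a=cv2.imread("pics/side0.png")[135:285,260:400]; cv2.imwrite("pics/side0c.png",cv2.resize(a,None,fx=4,fy=4,interpolation=cv2.INTER_CUBIC))
E
```

```text
(no output)
```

View pics/top0c.png

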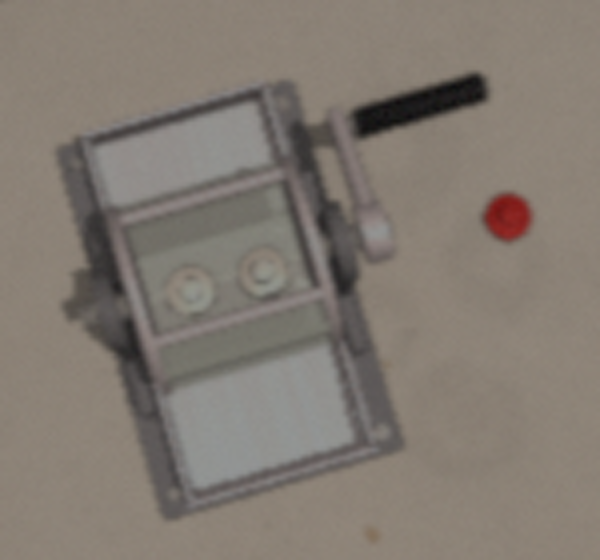

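View pics/side0c.png

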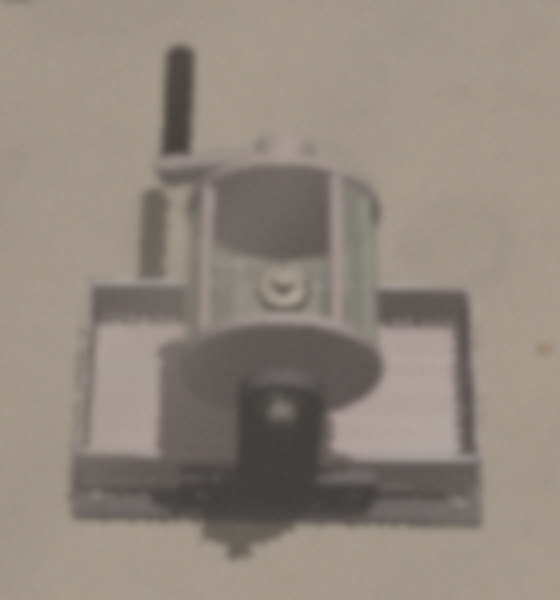

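```bash
cat > h.py <<'E'
import numpy as np, cv2
C={'side':dict(f=469.1693122058071,cx=317.20367512797395,cy=191.6444085774125,r=[0.43801791,-2.90118201,0.84058259],t=[541.18086982,291.4634616,769.49118168]),
'top':dict(f=488.5481522661142,cx=321.87095424943254,cy=206.503427043977,r=[2.16076393,-2.18815156,0.13256326],t=[-99.45521296,579.5957074,895.6949449])}
def KP(n):
    c=C[n];K=np.array([[c['f'],0,c['cx']],[0,c['f'],c['cy']],[0,0,1]]);R=cv2.Rodrigues(np.array(c['r']))[0]
    return K,R,np.array(c['t'])
def tri(ps,pt):
    P=[]
    for n in('side','top'):
        K,R,t=KP(n);P.append(K@np.c_[R,t])
    X=cv2.triangulatePoints(P[0],P[1],np.array(ps,float),np.array(pt,float));return X[:3,0]/X[3,0]
def proj(n,X):
    K,R,t=KP(n);p=K@(R@np.array(X,float)+t);return p[:2]/p[2]
def onz(n,p,z):
    K,R,t=KP(n);d=R.T@np.linalg.inv(K)@np.array([p[0],p[1],1.]);o=-R.T@t;return o+d*(z-o[2])/d[2]
E
python3 - <<'E'
from h import *
a=tri((304,173),(340,170.5));b=tri((305,147),(370.75,161.75))
print(a,b,np.linalg.norm(a-b),(a+b)/2)
for X,ps,pt in((a,(304,173),(340,170.5)),(b,(305,147),(370.75,161.75))): print(proj('side',X)-ps,proj('top',X)-pt)
s=lambda x,y:(260+x/4,135+y/4); t=lambda x,y:(250+x/4,140+y/4)
# tray outer wall-top corners (top crop)
for p in[(82,138),(272,90),(368,447),(190,500)]: print(p,onz('top',t(*p),33))
for p in[(92,285),(468,290),(480,460),(82,460)]: print(p,onz('side',s(*p),33))
E
```

```text
[ 633.96442573 -138.23171178  105.9286775 ] [ 648.80177006 -192.19556137  110.42297483] 56.1466166175974 [ 641.3830979  -165.21363657  108.17582617]
[0.14220659 0.03684827] [-0.01600961 -0.13917049]
[0.50341656 0.13021504] [-0.06142087 -0.50933649]
(82, 138) [640.5924704   -9.68097533  33.        ]
(272, 90) [ 662.86210474 -100.45175436   33.        ]
(368, 447) [ 492.27306921 -143.36961525   33.        ]
(190, 500) [468.70782646 -59.68410775  33.        ]
(92, 285) [666.4433174  -99.89486266  33.        ]
(468, 290) [ 493.23932302 -150.16027863   33.        ]
(480, 460) [467.33071912 -64.62776255  33.        ]
(82, 460) [639.94311955 -11.49886723  33.        ]
```

Request:
arm_command:
  deltas:
    - {"xyz": [0.034, 0.028, 0], "turn": [0, 0, 0.116]}
    - {"xyz": [0.034, 0.028, 0], "turn": [0, 0, 0.116]}
    - {"xyz": [0.034, 0.028, 0], "turn": [0, 0, 0.116]}
    - {"xyz": [0.034, 0.028, 0], "turn": [0, 0, 0.116]}
    - {"xyz": [0.034, 0.028, 0], "turn": [0, 0, 0.116]}
    - {"xyz": [0.034, 0.028, 0], "turn": [0, 0, 0.116]}
    - {"xyz": [0.034, 0.028, 0], "turn": [0, 0, 0.116]}
    - {"xyz": [0.034, 0.028, 0], "turn": [0, 0, 0.116]}
    - {"xyz": [0.034, 0.028, 0], "turn": [0, 0, 0.116]}
    - {"xyz": [0.034, 0.028, 0], "turn": [0, 0, 0.116]}
    - {"xyz": [0.034, 0.026, 0], "turn": [0, 0, 0.116]}
    - {"xyz": [0.031, 0.025, 0], "turn": [0, 0, 0.114]}
  gripper: 0
  force: 25

```text
clock: 1.65
eef_pos: [641.6, -164.8, 216.0]
eef_rot: [-3.141, -0.0, 1.837]
wrist_force: [-0.1, 0.3, 0.9]
finger_gap: 93.8
```

```bash
python3 - <<'E'
from cell import *
import cv2
s=read_state();print(s['clock'],s['eef_pos'],s['eef_rot'],s['joints'],s['wrist_force'])
c=camera("wrist");cv2.imwrite("pics/w1.png",c["color"][:,:,::-1])
E
```

```text
1.65 [ 641.60979903 -164.8345311   216.03643299] [-3.14108579e+00 -3.41957237e-04  1.83682642e+00] [-3.06752416e-01  5.58359204e-01  1.15783155e+00  1.28059766e-05
  1.42601320e+00 -5.72784447e-01] [-0.10007792  0.28200823  0.93076251]
```

View pics/w1.png

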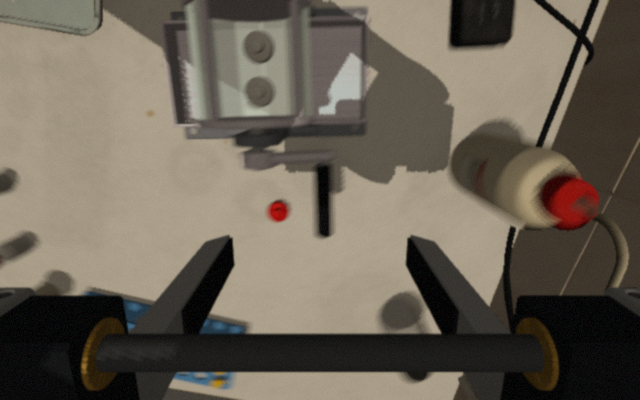

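```bash
python3 - <<'E'
from h import *
from scipy.spatial.transform import Rotation as Ro
print('bottle cap',tri((208,148),(322,69)))
M=np.array([[2.23144443e-04,-9.62756127e-01,-2.70371208e-01,78.0968499],[.9999999,3.19898354e-04,-3.13789625e-04,.870087974],[3.88594188e-04,-.27037111,.962756102,-168.272005],[0,0,0,1]])
T=np.eye(4);T[:3,:3]=Ro.from_euler('xyz',[-3.14108579,-3.4e-4,1.83682642]).as_matrix();T[:3,3]=[641.6098,-164.8345,216.036]
W=T@M
for p in[(323,167),(323,235),(323.5,201)]:
    d=W[:3,:3]@np.array([(p[0]-319.577)/356.69,(p[1]-200.795)/356.69,1]);o=W[:3,3]
    for z in(103,108,113): print(p,z,(o+d*(z-o[2])/d[2]).round(1))
E
```

```text
bottle cap [ 800.02907636 -107.98652069  154.55840658]
(323, 167) 103 [ 637.8 -137.7  103. ]
(323, 167) 108 [ 637.5 -136.9  108. ]
(323, 167) 113 [ 637.2 -136.   113. ]
(323, 235) 103 [ 653.2 -193.6  103. ]
(323, 235) 108 [ 652.6 -191.7  108. ]
(323, 235) 113 [ 652.1 -189.9  113. ]
(323.5, 201) 103 [ 645.7 -164.8  103. ]
(323.5, 201) 108 [ 645.3 -163.5  108. ]
(323.5, 201) 113 [ 644.8 -162.1  113. ]
```

Request:
arm_command:
  deltas:
    - {"xyz": [0.0025, -0.004, -0.03]}
    - {"xyz": [0, 0, -0.04]}
    - {"xyz": [0, 0, -0.03]}
    - {"xyz": [0, 0, -0.015]}
    - {}

```text
validation failed for argument at $.de...
```

```bash
python3 - <<'E'
from cell import *
import cv2
s=read_state();print(s['clock'],s['eef_pos'],s['eef_rot'],s['wrist_force'])
c=camera("wrist");cv2.imwrite("pics/w2.png",c["color"][:,:,::-1])
E
```

```text
1.7 [ 643.9150738  -161.67106956  215.54221055] [-3.14155321e+00 -1.11903629e-03  1.84518175e+00] [2.55340028 3.73252171 0.34315092]
```

View pics/w2.png

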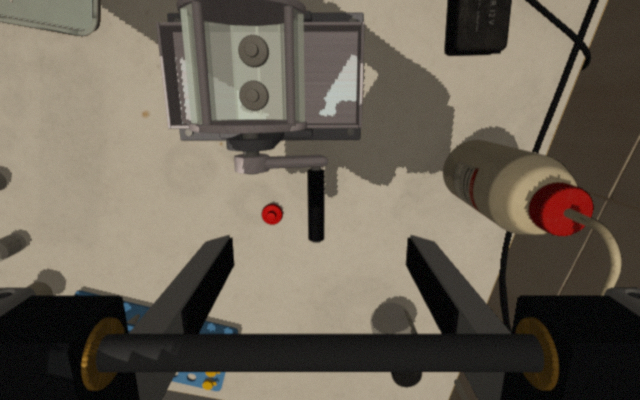

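Request:
arm_command:
  deltas:
    - {"xyz": [0, 0, 0]}
    - {"xyz": [0, 0, 0]}
    - {"xyz": [0, 0, 0]}

```text
validation failed for argument at $.de...
```

```bash
python3 - <<'E'
from cell import *
import cv2
s=read_state();print(s['clock'],s['eef_pos'],s['eef_rot'],s['wrist_force'])
c=camera("wrist");cv2.imwrite("pics/w3.png",c["color"][:,:,::-1])
cv2.imwrite("pics/w3c.png",cv2.resize(c["color"][120:260,240:400,::-1],None,fx=4,fy=4))
E
```

```text
1.75 [ 642.37712346 -163.26657265  215.33933146] [-3.14090256e+00 -9.65295606e-04  1.83884040e+00] [-0.99361055 -0.79830015 -0.41368305]
```

View pics/w3c.png

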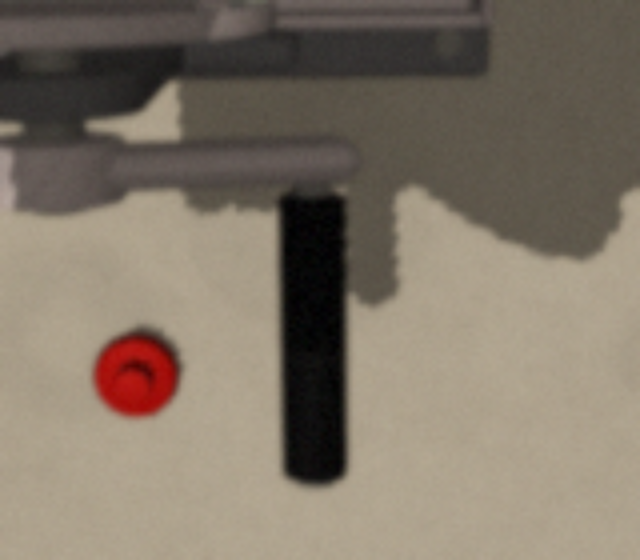

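```bash
python3 - <<'E'
from h import *
from scipy.spatial.transform import Rotation as Ro
M=np.array([[2.23144443e-04,-9.62756127e-01,-2.70371208e-01,78.0968499],[.9999999,3.19898354e-04,-3.13789625e-04,.870087974],[3.88594188e-04,-.27037111,.962756102,-168.272005],[0,0,0,1]])
T=np.eye(4);T[:3,:3]=Ro.from_euler('xyz',[-3.14090256,-9.65e-4,1.8388]).as_matrix();T[:3,3]=[642.377,-163.2666,215.34]
W=T@M
for p in[(318.3,169),(318.5,240.5),(318.5,203.5)]:
    d=W[:3,:3]@np.array([(p[0]-319.577)/356.69,(p[1]-200.795)/356.69,1]);o=W[:3,3]
    for z in(104,108): print(p,z,(o+d*(z-o[2])/d[2]).round(1))
print(onz('top',(377,194),10))
E
```

```text
(318.3, 169) 104 [ 635.2 -138.4  104. ]
(318.3, 169) 108 [ 635.  -137.6  108. ]
(318.5, 240.5) 104 [ 651.4 -197.   104. ]
(318.5, 240.5) 108 [ 651.  -195.5  108. ]
(318.5, 203.5) 104 [ 642.9 -165.8  104. ]
(318.5, 203.5) 108 [ 642.6 -164.7  108. ]
[ 603.83795521 -214.98444324   10.        ]
```

Request:
arm_command:
  deltas:
    - {"xyz": [0, 0, 0], "turn": [0, 0, 0]}
    - {"xyz": [0, 0, 0], "turn": [0, 0, 0]}

```text
clock: 2.05
eef_pos: [640.1, -166.8, 216.7]
eef_rot: [3.141, 0.0, 1.831]
wrist_force: [-0.7, -0.8, 0.5]
finger_gap: 93.8
```

Request:
arm_command:
  deltas:
    - {"xyz": [0.003, -0.002, -0.03], "turn": [0, 0, 0]}
    - {"xyz": [0, 0, -0.035], "turn": [0, 0, 0]}
    - {"xyz": [0, 0, -0.03], "turn": [0, 0, 0]}
    - {"xyz": [0, 0, -0.021], "turn": [0, 0, 0]}
    - {"xyz": [0, 0, 0], "turn": [0, 0, 0]}
    - {"xyz": [0, 0, 0], "turn": [0, 0, 0]}

```text
clock: 2.8
eef_pos: [643.9, -168.5, 101.8]
eef_rot: [3.14, 0.001, 1.832]
wrist_force: [-0.4, 0.1, 0.4]
finger_gap: 94.1
```

```bash
python3 - <<'E'
from cell import *
import cv2
s=read_state();print(s['clock'],s['eef_pos'],s['eef_rot'],s['wrist_force'])
c=camera("wrist");cv2.imwrite("pics/w4.png",c["color"][:,:,::-1])
c=camera("side");cv2.imwrite("pics/s4.png",cv2.resize(c["color"][100:300,220:420,::-1],None,fx=3,fy=3))
E
```

```text
2.8 [ 643.93393453 -168.46794447  101.81455969] [3.14022514e+00 8.80780744e-04 1.83208490e+00] [-0.42377628  0.07246242  0.41695981]
```

View pics/w4.png

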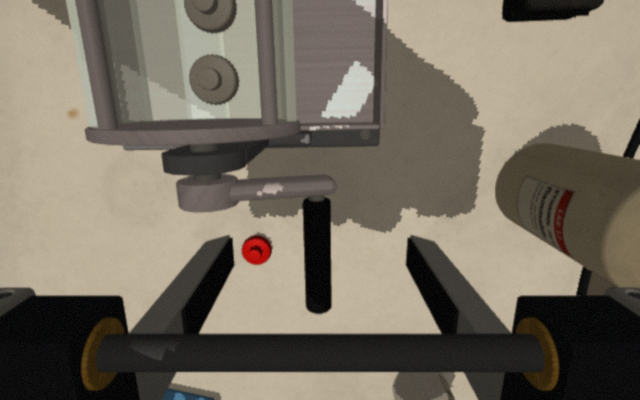

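View pics/s4.png

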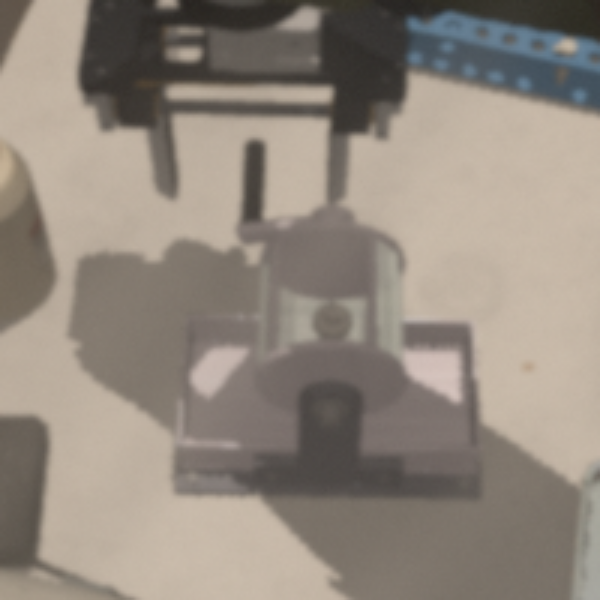

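Request:
arm_command:
  deltas:
    - {"xyz": [-0.001, 0, -0.001], "turn": [0, 0, 0]}
    - {"xyz": [0, 0, 0], "turn": [0, 0, 0]}
    - {"xyz": [0, 0, 0], "turn": [0, 0, 0]}
    - {"xyz": [0, 0, 0], "turn": [0, 0, 0]}
    - {"xyz": [0, 0, 0], "turn": [0, 0, 0]}
    - {"xyz": [0, 0, 0], "turn": [0, 0, 0]}
    - {"xyz": [0, 0, 0], "turn": [0, 0, 0]}
    - {"xyz": [0, 0, 0], "turn": [0, 0, 0]}
  gripper: 1
  force: 20

```text
clock: 3.9
eef_pos: [642.6, -168.0, 99.4]
eef_rot: [-3.142, -0.0, 1.833]
wrist_force: [0.6, -0.4, 0.1]
finger_gap: 17.6
```

```bash
python3 - <<'E'
from cell import *
import cv2
s=read_state();print(s['clock'],s['eef_pos'],s['eef_rot'],s['wrist_force'],s['finger_gap'])
c=camera("wrist");cv2.imwrite("pics/w5.png",c["color"][:,:,::-1])
E
```

```text
3.9 [ 642.63607275 -167.9616952    99.42813816] [-3.14153854e+00 -3.76139372e-05  1.83276171e+00] [ 0.55044224 -0.4350843   0.11276547] 17.554071557646942
```

View pics/w5.png

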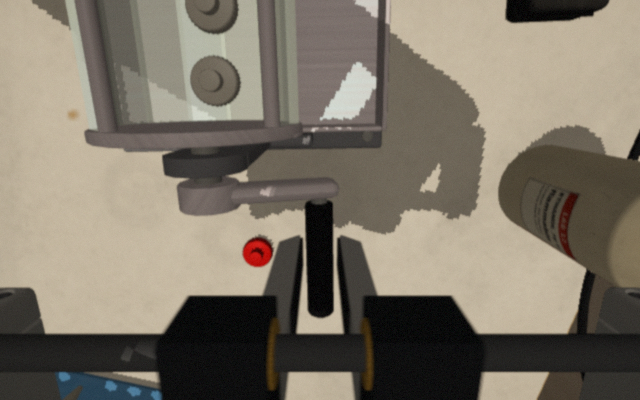

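Still closing (17.6 mm); wait a little more.

Request:
arm_command:
  deltas:
    - {"xyz": [0, 0, 0], "turn": [0, 0, 0]}
    - {"xyz": [0, 0, 0], "turn": [0, 0, 0]}
    - {"xyz": [0, 0, 0], "turn": [0, 0, 0]}

```text
clock: 4.32
eef_pos: [642.7, -167.9, 99.5]
eef_rot: [3.142, -0.0, 1.833]
wrist_force: [0.2, 0.5, 0.3]
finger_gap: 13.4
```

Request:
arm_command:
  deltas:
    - {"xyz": [-0.0004, -0.0001, 0.0065], "turn": [0, 0, 0]}
    - {"xyz": [-0.0012, -0.0003, 0.0064], "turn": [0, 0, 0]}
    - {"xyz": [-0.002, -0.0005, 0.0062], "turn": [0, 0, 0]}
    - {"xyz": [-0.0028, -0.00075, 0.0059], "turn": [0, 0, 0]}

```text
clock: 4.82
eef_pos: [639.9, -168.8, 127.0]
eef_rot: [3.131, 0.003, 1.834]
wrist_force: [23.2, 4.8, 4.8]
finger_gap: 13.2
```

Request:
arm_command:
  deltas:
    - {"xyz": [0, 0, 0], "turn": [0, 0, 0]}

```text
clock: 4.95
eef_pos: [639.7, -168.9, 127.8]
eef_rot: [3.131, 0.004, 1.833]
wrist_force: [18.2, 6.3, 11.0]
finger_gap: 13.5
```

```bash
python3 - <<'E'
from cell import *
import cv2
s=read_state();print(s['clock'],s['eef_pos'],s['eef_rot'],s['wrist_force'],s['moment'],s['finger_gap'])
for n in("wrist","side","top"):
    c=camera(n)["color"][:,:,::-1]
    if n=="side": c=cv2.resize(c[100:300,220:420],None,fx=3,fy=3)
    if n=="top": c=cv2.resize(c[140:280,250:400],None,fx=4,fy=4)
    cv2.imwrite(f"pics/{n}6.png",c)
E
```

```text
4.95 [ 639.72485453 -168.90980613  127.82712102] [3.13124898 0.00361148 1.83349293] [18.1908471   6.28568818 11.0246441 ] [ 1.0413811  -3.42896276  0.08676409] 13.46708235717378
```

View pics/wrist6.png

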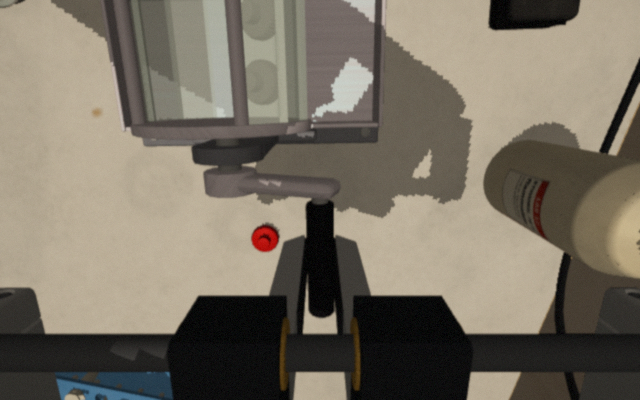

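View pics/side6.png

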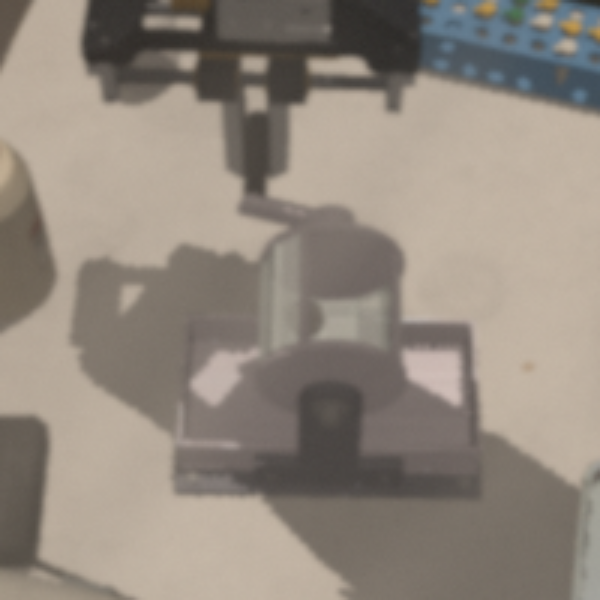

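Request:
arm_command:
  deltas:
    - {"xyz": [0.0017, 0.0005, 0.001], "turn": [0, 0, 0]}
    - {"xyz": [0.0017, 0.0004, 0.001], "turn": [0, 0, 0]}
    - {"xyz": [0, 0, 0], "turn": [0, 0, 0]}
    - {"xyz": [0, 0, 0], "turn": [0, 0, 0]}

```text
clock: 5.6
eef_pos: [640.3, -168.7, 127.0]
eef_rot: [3.14, 0.001, 1.833]
wrist_force: [5.5, 1.8, 4.9]
finger_gap: 13.4
```

```bash
python3 - <<'E'
from cell import *
s=read_state();print(s['clock'],s['eef_pos'],s['eef_rot'],s['wrist_force'],s['moment'])
E
```

```text
5.6 [ 640.28133392 -168.66621798  127.01944725] [3.13959743e+00 6.90873001e-04 1.83277824e+00] [5.49616166 1.7911486  4.88074506] [ 0.23428295 -1.18168285  0.06588053]
```

```bash
python3 - <<'E'
from h import *
s=lambda x,y:(260+x/4,135+y/4); t=lambda x,y:(250+x/4,140+y/4)
for a,b in[((92,285),(272,90)),((468,290),(368,447)),((480,460),(190,500)),((82,460),(82,138))]: print(tri(s(*a),t(*b)))
print('hub',tri(s(283,155),t(377,235)))
E
```

```text
[ 664.71942922 -100.2640962    32.34653092]
[ 492.42029871 -142.65033671   45.48758645]
[468.07982165 -60.03272537  42.2417919 ]
[639.59564918 -10.03064283  36.44242138]
hub [ 583.78092169 -144.05229984  116.25694034]
```

View pics/top6.png

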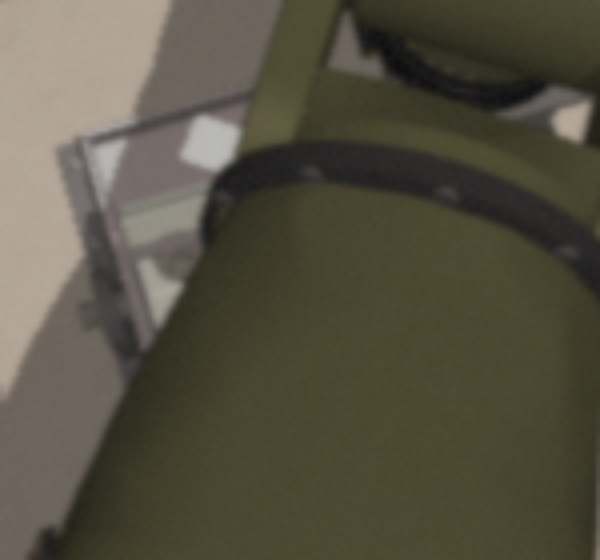

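Request:
arm_command:
  deltas:
    - {"xyz": [-0.002, -0.0005, 0.0063], "turn": [0, 0, 0]}
    - {"xyz": [-0.0034, -0.0009, 0.0055], "turn": [0, 0, 0]}
    - {"xyz": [-0.0041, -0.0011, 0.005], "turn": [0, 0, 0]}
    - {"xyz": [-0.0047, -0.00125, 0.0044], "turn": [0, 0, 0]}
    - {"xyz": [0, 0, 0], "turn": [0, 0, 0]}
    - {"xyz": [0, 0, 0], "turn": [0, 0, 0]}

```text
clock: 6.35
eef_pos: [625.6, -172.8, 148.0]
eef_rot: [3.141, 0.001, 1.833]
wrist_force: [2.5, -1.6, 6.0]
finger_gap: 13.1
```

Request:
arm_command:
  deltas:
    - {"xyz": [-0.0047, -0.0013, 0.0045], "turn": [0, 0, 0]}
    - {"xyz": [-0.0056, -0.0015, 0.003], "turn": [0, 0, 0]}
    - {"xyz": [-0.0059, -0.0016, 0.0022], "turn": [0, 0, 0]}
    - {"xyz": [-0.0062, -0.0016, 0.0014], "turn": [0, 0, 0]}
    - {"xyz": [-0.0063, -0.0017, 0.0005], "turn": [0, 0, 0]}
    - {"xyz": [-0.0063, -0.0017, -0.0003], "turn": [0, 0, 0]}
    - {"xyz": [0, 0, 0], "turn": [0, 0, 0]}
    - {"xyz": [0, 0, 0], "turn": [0, 0, 0]}

```text
clock: 7.35
eef_pos: [590.1, -182.8, 158.8]
eef_rot: [-3.14, 0.001, 1.832]
wrist_force: [-0.3, -6.5, 4.2]
finger_gap: 13.1
```

Request:
arm_command:
  deltas:
    - {"xyz": [-0.006, -0.0024, -0.0008], "turn": [0, 0, 0]}
    - {"xyz": [-0.006, -0.0016, -0.002], "turn": [0, 0, 0]}
    - {"xyz": [-0.0057, -0.0015, -0.0028], "turn": [0, 0, 0]}
    - {"xyz": [-0.0053, -0.0014, -0.0035], "turn": [0, 0, 0]}
    - {"xyz": [-0.0048, -0.0013, -0.0042], "turn": [0, 0, 0]}
    - {"xyz": [-0.0043, -0.0011, -0.0048], "turn": [0, 0, 0]}
    - {"xyz": [0, 0, 0], "turn": [0, 0, 0]}
    - {"xyz": [0, 0, 0], "turn": [0, 0, 0]}

```text
clock: 8.35
eef_pos: [557.6, -192.0, 140.2]
eef_rot: [-3.14, 0.001, 1.832]
wrist_force: [1.9, -7.8, -1.0]
finger_gap: 13.0
```

```bash
python3 - <<'E'
from cell import *
import cv2
s=read_state();print(s['clock'],s['eef_pos'],s['eef_rot'],s['wrist_force'],s['moment'],s['finger_gap'])
for n in("wrist","side"):
    c=camera(n)["color"][:,:,::-1]
    if n=="side": c=cv2.resize(c[100:300,220:420],None,fx=3,fy=3)
    cv2.imwrite(f"pics/{n}7.png",c)
E
```

```text
8.35 [ 557.64157146 -192.04125805  140.19037599] [-3.14011809e+00  7.73342904e-04  1.83232212e+00] [ 1.9456518  -7.76516585 -1.04161389] [-1.49178186 -0.52462264  0.05794207] 12.969806185200719
```

View pics/wrist7.png

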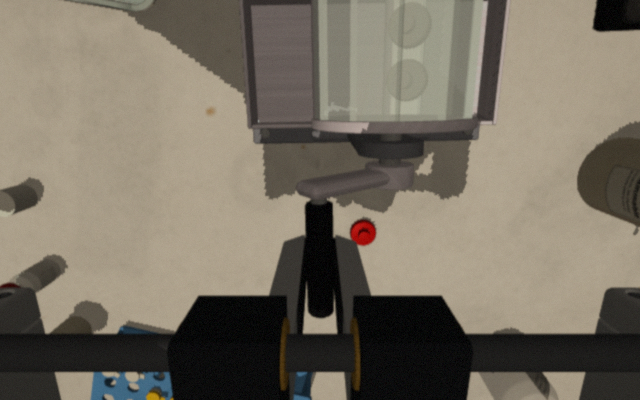

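View pics/side7.png

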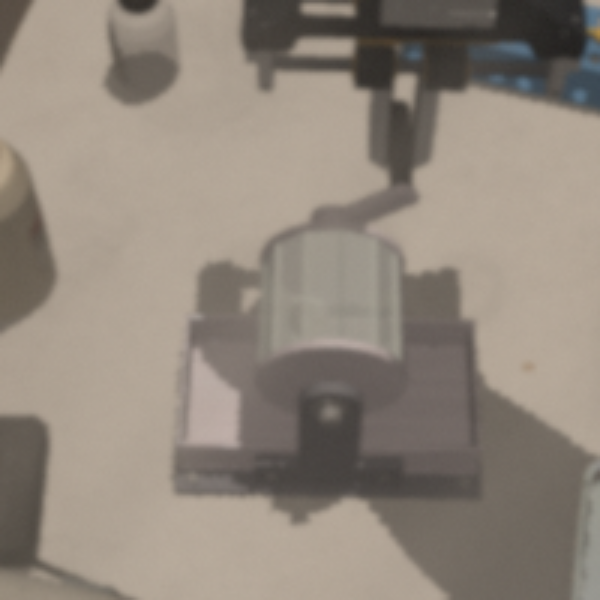

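Request:
arm_command:
  deltas:
    - {"xyz": [-0.0036, -0.0018, -0.0056], "turn": [0, 0, 0]}
    - {"xyz": [-0.003, -0.0008, -0.006], "turn": [0, 0, 0]}
    - {"xyz": [-0.0022, -0.0006, -0.0064], "turn": [0, 0, 0]}
    - {"xyz": [-0.0013, -0.0004, -0.0067], "turn": [0, 0, 0]}
    - {"xyz": [-0.0004, -0.0001, -0.0068], "turn": [0, 0, 0]}
    - {"xyz": [0, 0, 0], "turn": [0, 0, 0]}
    - {"xyz": [0, 0, 0], "turn": [0, 0, 0]}
    - {"xyz": [0, 0, 0], "turn": [0, 0, 0]}

```text
clock: 9.45
eef_pos: [547.4, -195.0, 108.1]
eef_rot: [-3.14, -0.0, 1.833]
wrist_force: [1.1, -6.5, -3.0]
finger_gap: 13.2
```

```bash
python3 - <<'E'
from cell import *
import cv2
s=read_state();print(s['clock'],s['eef_pos'],s['eef_rot'],s['wrist_force'],s['moment'],s['finger_gap'])
for n in("wrist","side"):
    c=camera(n)["color"][:,:,::-1]
    cv2.imwrite(f"pics/{n}8f.png",c)
    if n=="side": c=cv2.resize(c[135:285,260:400],None,fx=4,fy=4,interpolation=cv2.INTER_CUBIC)
    cv2.imwrite(f"pics/{n}8.png",c)
P=np.array([[642.7,-167.9,99.5],[640.28,-168.67,127.02],[625.6,-172.8,148.0],[590.1,-182.8,158.8],[557.64,-192.04,140.19],s['eef_pos']])
u=P[:,0]*.966+P[:,1]*.2588; z=P[:,2]+8
A=np.c_[2*u,2*z,np.ones(6)];sol=np.linalg.lstsq(A,u*u+z*z,rcond=None)[0]
r=np.sqrt(sol[2]+sol[0]**2+sol[1]**2);print(sol[:2],r,np.hypot(u-sol[0],z-sol[1]),np.degrees(np.arctan2(z-sol[1],u-sol[0])))
E
```

```text
9.45 [ 547.40449546 -194.99518061  108.13613716] [-3.14020476e+00 -4.60436109e-04  1.83274164e+00] [ 1.10777131 -6.46899309 -2.96814254] [-1.28251557 -0.27064411  0.11837334] 13.23076489603983Traceback (most recent call last):
  File "<stdin>", line 9, in <module>
NameError: name 'np' is not defined. Did you mean: 'n'?
```

View pics/wrist8.png

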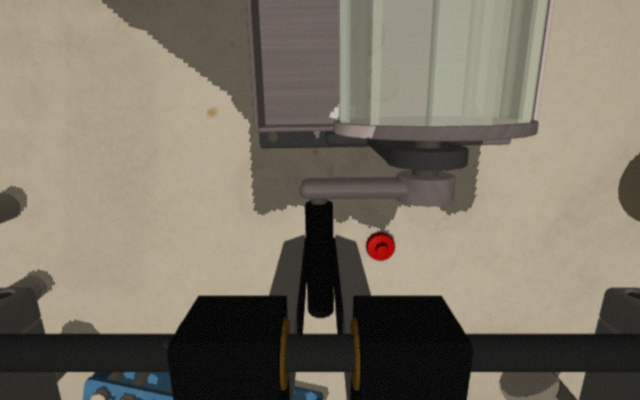

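View pics/side8.png

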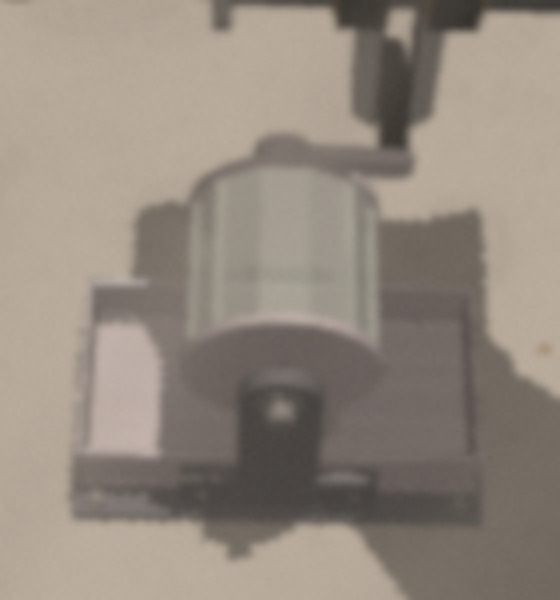

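```bash
python3 - <<'E'
from h import *
P=np.array([[642.7,-167.9,99.5],[640.28,-168.67,127.02],[625.6,-172.8,148.0],[590.1,-182.8,158.8],[557.64,-192.04,140.19],[547.4,-195,108.14]])
u=P[:,0]*.966+P[:,1]*.2588; z=P[:,2]+8
from scipy.optimize import least_squares
for sel in(slice(0,6),slice(1,6)):
  for fr in(0,1):
    f=lambda p:np.hypot(u[sel]-p[0],z[sel]-p[1])-(p[2] if fr else 50)
    r=least_squares(f,[525,115,50]);print(r.x,r.fun.round(2),np.degrees(np.arctan2(z-r.x[1],u-r.x[0])).round(1))
# axial point -> predicted axis and handle pixels
s=lambda x,y:(260+x/4,135+y/4)
uc=r.x[0]
for zz in(107,112,117):
    p=np.array([593.5,-180,zz])+np.array([-.2588,.966,0])*(104+60)   # far end nut?
    print(zz,proj('side',p),'nut seen',s(281,410))
E
```

```text
[528.24623144 117.09860938  50.        ] [ 0.08 -0.06 -0.03  0.01  0.08 -0.07] [ -11.1   21.    51.1   96.3  141.6 -178.9]
[528.24566825 117.09416738  50.00376121] [ 0.07 -0.06 -0.03  0.01  0.08 -0.07] [ -11.    21.    51.1   96.3  141.6 -178.9]
[528.21889075 117.10892193  50.        ] [-0.04 -0.02 -0.01  0.06 -0.09] [ -11.1   21.    51.1   96.3  141.6 -178.9]
[528.20077261 117.21406602  49.92054916] [ 0.02 -0.01 -0.03  0.06 -0.03] [ -11.2   20.9   51.    96.3  141.7 -178.8]
107 [329.67254732 239.90428579] nut seen (330.25, 237.5)
112 [329.72205836 238.54882764] nut seen (330.25, 237.5)
117 [329.7721111  237.17853949] nut seen (330.25, 237.5)
```

Request:
arm_command:
  deltas:
    - {"xyz": [0, -0.001, 0.0015], "turn": [0, 0, 0]}
    - {"xyz": [0, 0, 0], "turn": [0, 0, 0]}
    - {"xyz": [0, 0, 0], "turn": [0, 0, 0]}

```text
clock: 9.93
eef_pos: [547.5, -195.2, 110.3]
eef_rot: [-3.141, -0.001, 1.833]
wrist_force: [-1.4, 3.8, -3.8]
finger_gap: 13.0
```

```bash
python3 - <<'E'
from cell import *
for i in range(3):
    s=read_state();print(s['clock'],s['eef_pos'],s['wrist_force']); camera("top")
E
```

```text
9.925 [ 547.4968233  -195.22250946  110.27942604] [-1.42307882  3.76689436 -3.83725006]
9.975 [ 547.50013161 -195.20490758  110.3467618 ] [-2.33435239  4.1628336  -2.77110289]
10.025 [ 547.49028593 -195.23755781  110.422694  ] [-1.8768966   5.11683237 -3.41677293]
```

Request:
arm_command:
  deltas:
    - {"xyz": [0, 0.0005, -0.0012], "turn": [0, 0, 0]}
    - {"xyz": [0, 0, 0], "turn": [0, 0, 0]}
    - {"xyz": [0, 0, 0], "turn": [0, 0, 0]}

```text
clock: 10.45
eef_pos: [547.5, -195.2, 109.8]
eef_rot: [-3.141, -0.0, 1.833]
wrist_force: [-3.9, 3.2, 0.2]
finger_gap: 13.5
```

Request:
arm_command:
  deltas:
    - {"xyz": [0, 0, -0.0006], "turn": [0, 0, 0]}
    - {"xyz": [0, 0, 0], "turn": [0, 0, 0]}
    - {"xyz": [0, 0, 0], "turn": [0, 0, 0]}

```text
clock: 10.82
eef_pos: [547.6, -195.2, 109.4]
eef_rot: [-3.141, -0.0, 1.833]
wrist_force: [-5.0, 3.7, 2.2]
finger_gap: 13.3
```

Request:
arm_command:
  deltas:
    - {"xyz": [0, 0, 0], "turn": [0, 0, 0]}
    - {"xyz": [0, 0, 0], "turn": [0, 0, 0]}
    - {"xyz": [0, 0, 0], "turn": [0, 0, 0]}
    - {"xyz": [0, 0, 0], "turn": [0, 0, 0]}
    - {"xyz": [0, 0, 0], "turn": [0, 0, 0]}
    - {"xyz": [0, 0, 0], "turn": [0, 0, 0]}
  gripper: 0.4

```text
clock: 11.58
eef_pos: [547.9, -195.3, 109.0]
eef_rot: [-3.142, -0.0, 1.833]
wrist_force: [-0.7, 0.4, -0.1]
finger_gap: 56.4
```

```bash
python3 - <<'E'
from cell import *
import cv2
s=read_state();print(s['clock'],s['eef_pos'],s['wrist_force'],s['finger_gap'])
cv2.imwrite("pics/w9.png",camera("wrist")["color"][:,:,::-1])
E
```

```text
11.575 [ 547.85949856 -195.32729071  109.0397568 ] [-0.72101851  0.3961934  -0.14330393] 56.412557787626945
```

View pics/w9.png

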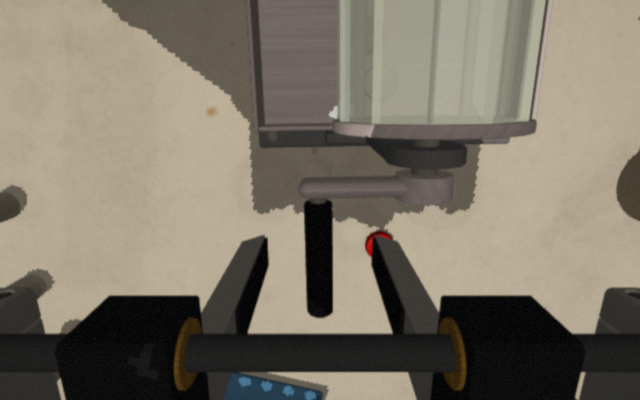

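Request:
arm_command:
  deltas:
    - {"xyz": [0, 0, 0.02], "turn": [0, 0, 0]}
    - {"xyz": [0, 0, 0.03], "turn": [0, 0, 0]}
    - {"xyz": [0, 0, 0.04], "turn": [0, 0, 0]}
    - {"xyz": [0, 0, 0.03], "turn": [0, 0, 0]}
    - {"xyz": [-0.03, -0.03, 0.01], "turn": [0, 0, 0]}
    - {"xyz": [-0.03, -0.04, 0], "turn": [0, 0, 0]}
    - {"xyz": [-0.03, -0.04, 0], "turn": [0, 0, 0]}
    - {"xyz": [-0.03, -0.04, 0], "turn": [0, 0, 0]}
    - {"xyz": [-0.03, -0.03, 0], "turn": [0, 0, 0]}
    - {"xyz": [-0.02, -0.02, 0], "turn": [0, 0, 0]}
    - {"xyz": [0, 0, 0], "turn": [0, 0, 0]}
    - {"xyz": [0, 0, 0], "turn": [0, 0, 0]}

```text
clock: 13.12
eef_pos: [378.3, -394.9, 239.0]
eef_rot: [3.141, -0.0, 1.833]
wrist_force: [-0.7, -0.3, 0.4]
finger_gap: 56.1
```

```bash
python3 - <<'E'
from cell import *
import cv2
s=read_state();print(s['clock'],s['eef_pos'],s['wrist_force'],s['finger_gap'])
a=camera("top")["color"][:,:,::-1]; b=camera("side")["color"][:,:,::-1]
cv2.imwrite("pics/top10.png",cv2.resize(a[140:280,250:400],None,fx=4,fy=4,interpolation=cv2.INTER_CUBIC))
cv2.imwrite("pics/side10.png",cv2.resize(b[135:285,260:400],None,fx=4,fy=4,interpolation=cv2.INTER_CUBIC))
cv2.imwrite("pics/top10f.png",a)
E
```

```text
13.125 [ 378.28912729 -394.89602291  239.04555229] [-0.69558858 -0.34415196  0.37090326] 56.0749717975233
```

View pics/top10.png

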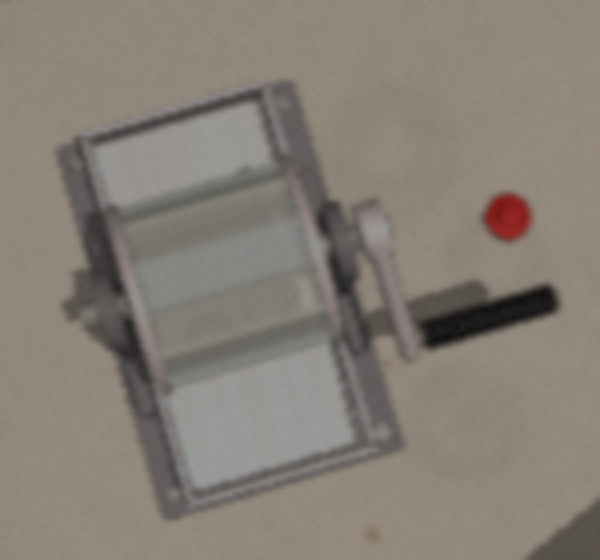

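View pics/side10.png

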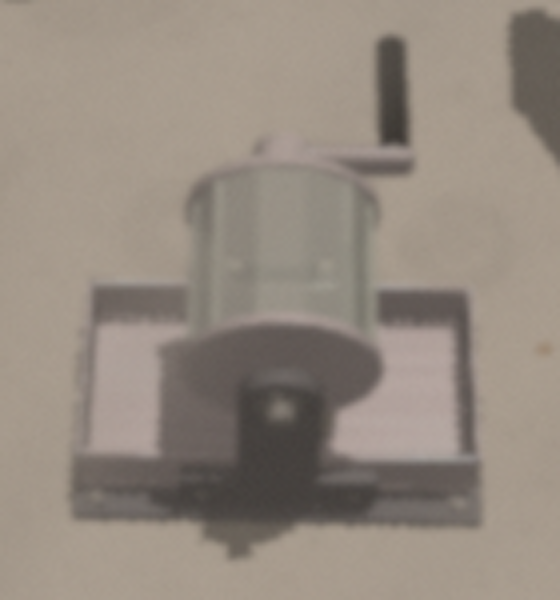

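```bash
python3 - <<'E'
import cv2
from h import *
a=cv2.imread("pics/top10f.png")[180:245,270:345]
a=cv2.resize(a,None,fx=8,fy=8,interpolation=cv2.INTER_CUBIC)
l=cv2.cvtColor(a,cv2.COLOR_BGR2GRAY);cv2.imwrite("pics/top10e.png",cv2.createCLAHE(4,(2,2)).apply(l))
s=lambda x,y:(260+x/4,135+y/4); t=lambda x,y:(250+x/4,140+y/4)
print(tri(s(394,145),t(425,337)),tri(s(391,38),t(555,297)))
E
```

```text
[ 538.57471775 -163.98101239  116.11110903] [ 554.8328251  -219.95302196  119.3293873 ]
```

View pics/top10e.png

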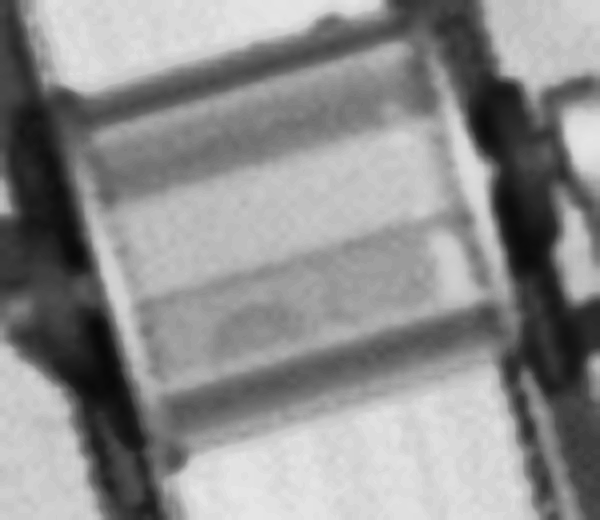

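Request:
arm_command:
  deltas:
    - {"xyz": [0.0045, 0.031, -0.002], "turn": [0.018, -0.068, 0]}
    - {"xyz": [0.0045, 0.031, -0.002], "turn": [0.018, -0.068, 0]}
    - {"xyz": [0.0045, 0.031, -0.002], "turn": [0.018, -0.068, 0]}
    - {"xyz": [0.0045, 0.031, -0.002], "turn": [0.018, -0.068, 0]}
    - {"xyz": [0.0045, 0.031, -0.002], "turn": [0.018, -0.068, 0]}
    - {"xyz": [0.0045, 0.031, -0.002], "turn": [0.018, -0.068, 0]}
    - {"xyz": [0.0045, 0.031, -0.002], "turn": [0.018, -0.068, 0]}
    - {"xyz": [0.0045, 0.031, -0.002], "turn": [0.018, -0.068, 0]}
    - {"xyz": [0.0045, 0.031, -0.002], "turn": [0.018, -0.068, 0]}
    - {"xyz": [0.0045, 0.029, -0.002], "turn": [0.018, -0.068, 0]}
    - {"xyz": [0, 0, 0], "turn": [0, 0, 0]}
    - {"xyz": [0, 0, 0], "turn": [0, 0, 0]}

```text
clock: 14.72
eef_pos: [423.1, -87.5, 219.5]
eef_rot: [2.439, 0.003, 1.833]
wrist_force: [-0.1, -0.6, 0.6]
finger_gap: 56.1
```

```bash
python3 - <<'E'
from cell import *
import cv2
s=read_state();print(s['clock'],s['eef_pos'],s['eef_rot'],s['wrist_force'],s['joints'])
cv2.imwrite("pics/w11.png",camera("wrist")["color"][:,:,::-1])
E
```

```text
14.725 [423.14852689 -87.53170107 219.53055188] [2.43859299 0.00282082 1.83290401] [-0.09918218 -0.57232128  0.6171711 ] [-0.58959518 -0.25133096  2.22852204  0.73943662  0.80343941 -1.28230327]
```

View pics/w11.png

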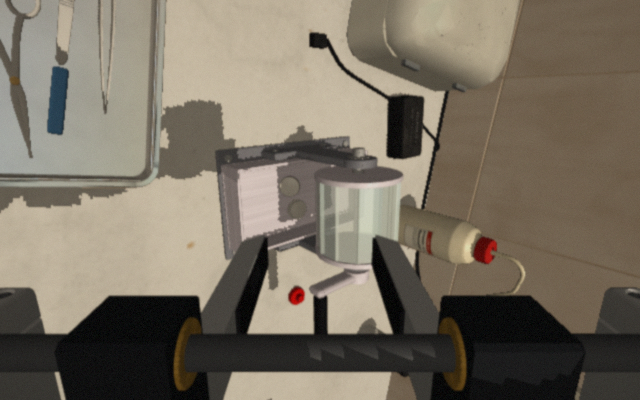

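```bash
python3 - <<'E'
import cv2
a=cv2.imread("pics/w11.png")[125:305,205:415];cv2.imwrite("pics/w11c.png",cv2.resize(a,None,fx=3.5,fy=3.3,interpolation=cv2.INTER_CUBIC))
E
```

```text
(no output)
```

View pics/w11c.png

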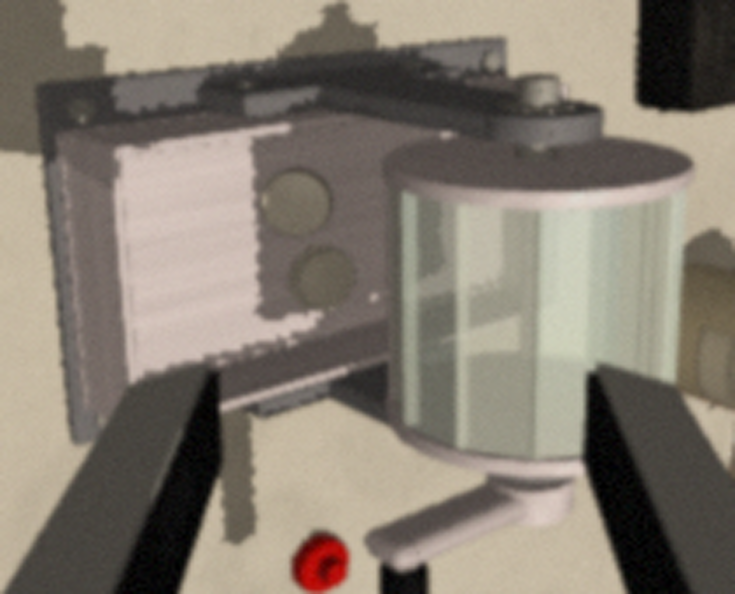

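Both knobs lie flat on the tray floor at crop (297,203) and (323,275). The barrel is empty, the red look-alike hasn't moved, and the arm is clear of everything.

```bash
python3 - <<'E'
from cell import *
s=read_state();print(s['clock'],s['qd'].round(3),s['wrist_force'])
print(sign_off())
E
```

```text
14.775 [-0.008  0.004  0.003  0.003 -0.004 -0.003] [ 0.4968632   0.53713906 -0.5030061 ]
the job is handed in; nothing more can be done
None
```

The barrel now has its port facing straight down, and both knobs are in the tray. I gripped the crank sleeve, took it over the top to the robot's side, let go and moved the arm clear. The job was handed in at 14.8 s.

**Barrel angle:** A circle fitted to the tool positions gave a radius of 50.0 mm (residuals under 0.1 mm) and an axis height of about 117 mm. At release the crank was at about 179.7°, and the two cameras afterwards put the handle at about 118 mm, level with the axis.

**Knobs:** The last wrist-camera picture shows both white knobs on the tray floor, the barrel empty and the red look-alike where it was.

**Checks that disagreed or went wrong:**
- **Start angle:** The crank started about 11° below level, while I had assumed it was level. That pulled about 23 N at the wrist early in the turn, so I corrected the path.
- **Axis height:** The tray walls, measured in the pictures, suggested an axis at about 111 mm. I went by the circle fit instead.
- **Final angle:** I went past level by about 1° and adjusted twice more before letting go.
- **Rejected moves:** Two move calls were rejected because rows lacked the turn field. Nothing moved because of them.

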